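# Hold the inner cup down with the spring gauge

### The arm

A 6-joint arm with a two-finger parallel gripper is mounted at the origin on a cart in front of the work surface, level with it; the furniture and walls round the work are solid. World frame = base frame: x ahead of the robot, y to its left, z up, the work surface at z = 0. Lengths are in m, angles in rad, forces in N, time in s.
With the tool pointing down it reaches from about 0.3 to 0.775 m from the base axis. Payload 14.6 kg.
Tool frame: the origin (TCP) lies at the very end of the fingers, on their centre line; the grasp point (between the pads) lies 19 mm behind it; y points along the fingers, z is the direction in which the jaws open and shut, and the axes are right-handed (so a half turn about y gives the same grasp; the last joint's range is limited). The gripper opens to 94 mm and grips with 3 to 60 N. Pads are 16 mm wide; open, the fingers measure 119 mm over their backs; the gripper's body (75 mm by 177 mm) begins 78 mm behind the grasp point.
Start: joints at [1.164, 0.3, 1.521, -0, 1.321, -0.067], TCP at [0.183, 0.519, 0.205] pointing down, gripper open.
Joint ranges: [-3.03, 3.03], [-0.79, 2.21], [0.23, 2.52], [-1.04, 4.18], [0, 3.07], [-2.55, 2.55]. Speed limits (rad/s): [2.22, 2.22, 2.57, 3.14, 3.14, 3.14].

### API

Orientations are given as [roll, pitch, yaw] about the fixed x, y, z axes, in that order (R = Rz(yaw) Ry(pitch) Rx(roll)).
In Python, from station import get_obs, camera, hand_in, masks_of gives the robot as it stands.
- The arm moves only by the shell command python3 -m jog 'ROWS' [FORCE]. ROWS is text: rows parted by semicolons, each of 7 numbers parted by spaces: the shift along the world's x, y, z in mm, then the turn, a rotation vector about the world's x, y, z in degrees, then the closure, from 0 (fully open) to 1 (shut). A call has 1 to 10 rows; each row is the pose to reach, as a shift and turn from the pose measured when the call began; what a row does not reach only later rows make up. A row lasts 1/12 s, in which the tool goes at most 41.7 mm and 7.16 degrees, less where a joint would pass 70% of its speed; a pose out of reach is approached as far as the arm can. A call with a gripper value outside its range is refused whole. The fingers move at their own pace and stop on an object; FORCE is the grip in N (left out, the last holds). Time passes only in rows, so rows that repeat a pose let the fingers close. It gives the time, the measured TCP pose, the force and the opening at its end, in the units of the state.
- get_obs(): the state, without advancing time (a new reading comes with each control period).
- camera(name): name is "scene" or "top"; returns a dict with "img" (420x560x3 uint8, red, green, blue), "range_z" (420x560 float32, m along the optical axis (not along the pixel's ray), 0 where there is no reading), "fx", "fy", "cx", "cy" (pixels), "rvec" (rotation vector, rad) and "tvec" (3), from world to camera coordinates, as OpenCV has them. Camera axes: x right, y down, z forward; pixel columns grow to the right and rows downward; lengths in m; the calibration is good to about 2 mm. A picture is of the moment at which its call begins.
- hand_in(): hands the job in, once; it reports no verdict.
Trained networks look in the newest picture that a camera, given by its name, has taken for a name from the list of things; names that differ only in an ending like _2 or _b are one class to them, and where a whole thing is asked for, a point or a joint stands for the part that bears it (a point fixed in the world has none). Each returns a list of dicts, best first, with "conf" (0 to 1); they miss things now and then, are a little off and sometimes report something else, mostly with a low value. They report only what shows in the picture. A call takes as long as a camera call.
- masks_of(thing, camera): "mask" (420x560 bool, what is visible of it) and "extent" ([left, top, right, bottom] in pixels, round what is visible of it).
The state is a dict: "time_s": time; "qpos": joint angles; "joint_vel": joint speeds; "tau": joint torques, N m; "ee_pos": TCP position; "eef_rot": TCP orientation; "force": force on the tool from outside, world axes, zero at the start; "moment": the same for the moment, N m; "grip_width": finger opening in m.
Only numpy, scipy, OpenCV 4.12 (cv2) and the standard library are available. Lean on these libraries where they do the work, as an engineer would, in place of code of your own. Each camera call takes 0.05 s, during which the arm holds its last target.

### The job

These two brass cups will make one double-walled cup: stand the tall, narrow cup upright inside the short, wide one, fully down on its floor, and let go of it. Then take the spring gauge out of its wooden stand and, keeping it upright, press its tip gently on the cross marked in the middle of the tall cup's floor until the plunger is pushed in about half of its travel, never to the stop. Finish while still holding the gauge there, and leave the other things on the bench where they are.

Things in the scene. Friction and masses are not known exactly. Their poses are not given: they have to be found in the camera images.
- outer_cup: Short, wide brass cup, open at the top, standing loose on the bench. Round and tapered: 42 mm across at the foot, 56 mm at the rim, 36 mm tall, wall 2.5 mm, floor 3 mm thick, 160 g or so. Origin: centre of its underside; z up.
- inner_cup: Tall, narrow brass cup of the same tapered form, open at the top, standing loose on the bench: 32 mm across at the foot, 52 mm at the rim, 70 mm tall, wall 2.5 mm, floor 3 mm thick, 120 g or so. Fully home it rests on the short cup's floor, about 2 mm free all round, and stands out 37 mm above the short cup's rim. Origin: centre of its underside; z up.
- mark (a point): Centre of the dark cross (20 mm) and dot on the inside floor of the tall cup, 3 mm above the cup's underside and 67 mm below its rim, on its axis.
- gauge: Spring plunger gauge, 144 mm, 95 g, upright and loose in its stand. Origin: tip's end with plunger out; z up along it. From the tip: rod 6 mm thick (ball 8 mm) to 45 mm; sleeve 12 mm thick to 77; collar 24 mm wide to 82, resting on the stand; black square handle 18 x 18 mm, sides facing its x and y, to 140: grip there; cap. In the stand the origin is 7 mm above the bench; lift 80 mm to clear.
- tip (a point): End of the gauge's ball tip; it moves with the plunger.
- plunger (a joint): How far the plunger is pushed into the gauge, in m: 0 fully out, 0.014 at the stop. Soft spring, 0.3 N per mm (about 2 N at half travel).
- stand: Fixed wooden block, 56 x 56 mm, 84 mm tall, with an upright 16.5 mm hole right through its centre that holds the gauge. Origin: centre of its underside.
- bench_block: Black steel bench block, 44 x 66 x 22 mm, loose; leave it alone. Origin: centre of its underside.
- dial_holder: Low brass disc with a white face, 41 mm across, 6 mm high, loose; leave it alone. Origin: centre of its underside.
- mortar: Small brown stone mortar, 60 mm across, 30 mm high, loose; leave it alone. Origin: centre of its underside.

How it is judged:
On the way, in this order (a step that is already met when the one before it is completed fails the run):
1. the tall cup stands fully home in the short cup, let go (z of inner_cup in the frame of outer_cup between 0 and 0.0055 m and horizontal distance between inner_cup and outer_cup below 0.005 m and angle between inner_cup's own z axis and vertical below 0.08 rad and angle between outer_cup's own z axis and vertical below 0.06 rad and contact force between the fingers and inner_cup below 0.1 N and linear speed of inner_cup below 0.03 m/s), for 0.2 s.
2. the gauge is held clear above its stand, with its tip out of the hole (contact force between the fingers and gauge above 1 N and height (world z) of gauge above 0.083 m and contact force between gauge and stand below 0.05 N), for 0.1 s.
At the end, for the whole second after the job is handed in: Tall cup upright and home in the short cup on the bench (under 5.5 mm between undersides, axes within 5 mm). Gauge held only by the fingers, upright within 0.12 rad, tip within 6 mm of the mark, plunger in 3 to 11 mm, pressing the cup with 0.5 to 6 N; all at rest, hand clear of the cups (z of inner_cup in the frame of outer_cup between 0 and 0.0055 m and horizontal distance between inner_cup and outer_cup below 0.005 m and angle between inner_cup's own z axis and vertical below 0.08 rad and angle between outer_cup's own z axis and vertical below 0.06 rad and distance between tip and mark below 0.006 m and angle between gauge's own z axis and vertical below 0.12 rad and value of joint plunger between 0.003 and 0.011 m and contact force between gauge and inner_cup between 0.5 and 6 N and contact force between the fingers and gauge above 1 N and contact force between the fingers and inner_cup below 0.1 N and contact force between the fingers and outer_cup below 0.1 N and contact force between gauge and stand below 0.05 N and contact force between gauge and outer_cup below 0.05 N and height (world z) of outer_cup between -0.004 and 0.004 m and linear speed of each of gauge, inner_cup below 0.02 m/s); the arm keeps its last pose, push and grip.
It fails at once if the gauge is driven to its stop or rammed into the tall cup (contact force between gauge and inner_cup above 10 N).
It fails at once if the plunger is pushed to its stop (value of joint plunger above 0.0139 m).
It fails at once if a cup is tipped over (angle between any of inner_cup, outer_cup's own z axis and vertical above 0.6 rad).
It fails at once if the bench block, brass disc or mortar is moved (distance of any of bench_block, dial_holder, mortar from where it was at the start of the episode above 0.03 m).
It also fails if it takes over 64 s, if anything falls off the work surface, if the arm or the gripper's body presses on something with over 40 N, if the wrist force passes 120 N, or if a joint passes its speed limit or range.

## Working session

There is one attempt and no reset: what is moved stays moved. The work goes in short steps, Python scripts to look and compute and a shell command to move; the robot and the scene stay as the last step left them, time stands still between calls to the robot, and variables do not carry over. Pictures are saved under pics/ and viewed, and the job is handed in when it is done.

```bash
ls; mkdir -p pics; cat > h.py <<'E'
import numpy as np, cv2
from station import get_obs, camera, hand_in, masks_of
def save(c,fn): cv2.imwrite('pics/'+fn,cv2.cvtColor(c['img'],cv2.COLOR_RGB2BGR))
def world(c,mask=None):
    z=c['range_z'];v,u=np.indices(z.shape)
    P=np.stack([(u-c['cx'])/c['fx']*z,(v-c['cy'])/c['fy']*z,z],-1)
    R=cv2.Rodrigues(np.array(c['rvec'],float))[0]
    W=(P-np.array(c['tvec']).reshape(3))@R
    ok=z>0
    if mask is not None: ok=ok&mask
    return W[ok]
def proj(c,p):
    return cv2.projectPoints(np.array(p,float).reshape(-1,3),np.array(c['rvec'],float),np.array(c['tvec'],float),np.array([[c['fx'],0,c['cx']],[0,c['fy'],c['cy']],[0,0,1.]]),None)[0].reshape(-1,2)
E
python3 - <<'E'
from h import *
print(get_obs())
for n in ['scene','top']:
    c=camera(n);save(c,n+'0.png')
    R=cv2.Rodrigues(np.array(c['rvec'],float))[0];print(n,-R.T@np.array(c['tvec']).reshape(3))
    for t in ['outer_cup','inner_cup','gauge','stand','bench_block','dial_holder','mortar']:
        for m in masks_of(t,n)[:2]:
            W=world(c,m['mask']); 
            if len(W)==0: print(t,'none');continue
            top=W[W[:,2]>np.percentile(W[:,2],97)-0.004]
            print(n,t,round(m['conf'],2),np.round(m['extent']),np.round(np.percentile(W,[2,50,98],axis=0),3).tolist(),'top',np.round((top.min(0)+top.max(0))/2,3))
E
```

```text
pics
{'time_s': 0.0, 'qpos': array([ 1.16437852e+00,  3.00450149e-01,  1.52158147e+00, -9.41208347e-06,
        1.32069715e+00, -6.66286388e-02]), 'joint_vel': array([-0.00013166, -0.00015541, -0.00117377,  0.00029839, -0.0001483 ,
        0.00049138]), 'tau': array([ 6.75143256e-04, -5.31804836e+01, -3.52735126e+01,  7.08563067e-02,
        2.44116521e-02, -6.48323976e-05]), 'ee_pos': array([0.18322456, 0.51830512, 0.20489766]), 'eef_rot': array([-1.57193053e+00,  6.65458618e-05, -3.39786869e-01]), 'force': array([-0.83413654, -0.4726639 ,  0.19254429]), 'moment': array([-0.02503446,  0.02454215, -0.00764916]), 'grip_width': 0.09378236281961468}
scene [ 0.10107957 -0.51965868  0.78257726]
scene outer_cup 0.64 [193. 176. 215. 196.] [[0.511, 0.236, 0.001], [0.537, 0.271, 0.021], [0.56, 0.288, 0.035]] top [0.535 0.262 0.034]
scene inner_cup 0.78 [322. 273. 349. 313.] [[0.505, -0.212, 0.005], [0.531, -0.188, 0.048], [0.552, -0.165, 0.07]] top [ 0.529 -0.188  0.068]
scene gauge 0.49 [237. 192. 250. 220.] [[0.485, 0.045, 0.087], [0.493, 0.049, 0.123], [0.502, 0.065, 0.151]] top [0.495 0.0
[... 984 characters left out ...]
 [ 0.528 -0.185  0.071]
top gauge 0.61 [258. 253. 272. 272.] [[0.485, 0.05, 0.09], [0.492, 0.059, 0.149], [0.503, 0.068, 0.154]] top [0.497 0.058 0.153]
top stand 0.78 [246. 246. 284. 284.] [[0.463, 0.028, 0.003], [0.49, 0.058, 0.085], [0.528, 0.091, 0.088]] top [0.496 0.059 0.117]
top bench_block 0.86 [208. 254. 230. 290.] [[0.455, 0.13, 0.011], [0.487, 0.154, 0.023], [0.519, 0.177, 0.027]] top [0.488 0.154 0.026]
top bench_block 0.19 [372. 239. 402. 263.] [[0.506, -0.207, 0.002], [0.531, -0.193, 0.039], [0.55, -0.162, 0.072]] top [ 0.528 -0.184  0.071]
top dial_holder 0.78 [318. 268. 335. 288.] [[0.46, -0.086, 0.003], [0.477, -0.069, 0.007], [0.496, -0.05, 0.01]] top [ 0.477 -0.069  0.009]
```

View pics/scene0.png

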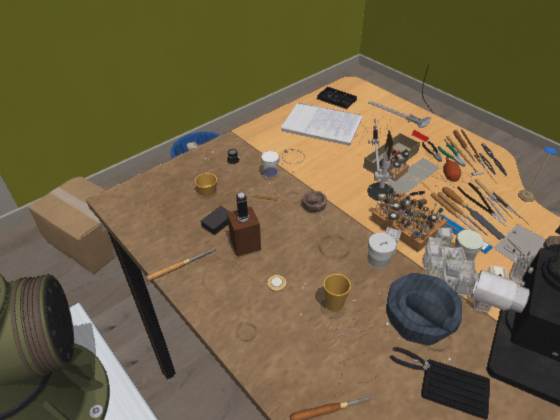

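View pics/top0.png

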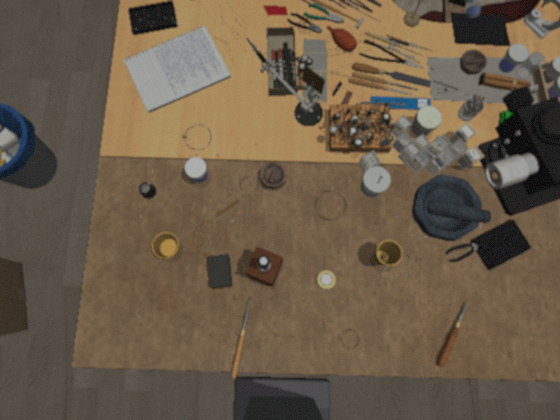

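The pictures match the networks' top detections. In the top view the short cup is at (166,246), the tall cup at (389,253), the stand and gauge at (264,265), the block at (219,271), the disc at (327,281) and the mortar at (273,175). The second top-view "outer_cup" hit is the disc, so I'm ignoring it. Next I'll refine the rims and the gauge yaw.

```bash
cat >> h.py <<'E'
from scipy.optimize import least_squares
def rimfit(W,r,zlo,zhi):
    # outer rim ring points: fit centre by known mid radius
    P=W[(W[:,2]>zlo)&(W[:,2]<zhi)]
    f=lambda p:np.hypot(P[:,0]-p[0],P[:,1]-p[1])-r
    s=least_squares(f,(P[:,:2].min(0)+P[:,:2].max(0))/2,loss='soft_l1',f_scale=0.001)
    return s.x,len(P),np.std(f(s.x)),np.median(P[:,2])
E
python3 - <<'E'
from h import *
for n in ['scene','top']:
    c=camera(n)
    for t,r,h in [('outer_cup',.02675,.036),('inner_cup',.02475,.07)]:
        m=masks_of(t,n)[0]; k=cv2.dilate(m['mask'].astype(np.uint8),np.ones((3,3)))>0
        W=world(c,k)
        print(n,t,rimfit(W,r,h-.005,h+.006))
        # silhouette fit: project hull of cone model
        def sil(xy):
            a=np.linspace(0,2*np.pi,60,endpoint=False);P=[]
            rb,rt=(.021,.028) if t=='outer_cup' else (.016,.026)
            for rr,z in((rb,0),(rt,h)): P+= [[xy[0]+rr*np.cos(q),xy[1]+rr*np.sin(q),z] for q in a]
            return cv2.convexHull(proj(c,P).astype(np.float32))[:,0]
        def iou(xy):
            S=8;H=sil(xy);M=np.zeros((420*1,560),np.uint8)
            e=m['extent'];x0,y0=int(e[0])-10,int(e[1])-10;w,hh=int(e[2]-e[0])+20,int(e[3]-e[1])+20
            big=np.zeros((hh*S,w*S),np.uint8);cv2.fillConvexPoly(big,((H+.5-[x0,y0])*S).astype(np.int32),1)
            mm=cv2.resize(m['mask'][y0:y0+hh,x0:x0+w].astype(np.uint8),None,fx=S,fy=S,interpolation=cv2.INTER_NEAREST)
            return (big&mm).sum()/(big|mm).sum()
        c0=rimfit(W,r,h-.005,h+.006)[0]
        b=max(((iou(c0+np.array([dx,dy])/1e3),dx,dy) for dx in range(-8,9) for dy in range(-8,9)))
        print('  sil',b[0],c0+np.array(b[1:])/1e3)
    save({'img':cv2.resize(c['img'][235:295,195:345] if n=='top' else c['img'][180:260,195:275],None,fx=5 if n=='top' else 7,fy=5 if n=='top' else 7,interpolation=cv2.INTER_CUBIC)},n+'_g.png')
    m=masks_of('stand',n)[0];W=world(c,m['mask']);P=W[(W[:,2]>.078)&(W[:,2]<.092)]
    print(n,'stand top',cv2.minAreaRect((P[:,:2]*1000).astype(np.float32)))
    m=masks_of('gauge',n)[0];W=world(c,m['mask']);P=W[(W[:,2]>.1)]
    print(n,'gauge',cv2.minAreaRect((P[:,:2]*1000).astype(np.float32)))
E
```

```text
scene outer_cup (array([0.53608273, 0.2618104 ]), 77, np.float64(0.00165842453487168), np.float64(0.03357955820694422))
  sil 0.9069540021731257 [0.53508273 0.2618104 ]
scene inner_cup (array([ 0.52827444, -0.18919338]), 139, np.float64(0.0011176146845159297), np.float64(0.06814819596879322))
  sil 0.9489959913546265 [ 0.52927444 -0.18819338]
scene stand top ((496.12738037109375, 56.02171325683594), (59.442596435546875, 56.59929656982422), 68.89422607421875)
scene gauge ((494.7178649902344, 54.76551818847656), (18.01189422607422, 17.25758934020996), 76.97173309326172)
top outer_cup (array([0.53552504, 0.264821  ]), 146, np.float64(0.0010075853408312025), np.float64(0.036642598466029824))
  sil 0.9600757536981113 [0.53552504 0.266821  ]
top inner_cup (array([ 0.52756491, -0.18497907]), 126, np.float64(0.0009559992159865594), np.float64(0.07025085989842819))
  sil 0.9221632811489197 [ 0.52756491 -0.18597907]
top stand top ((495.5130615234375, 59.715431213378906), (56.38105392456055, 55.867042541503906), 68.89141845703125)
top gauge ((495.5894470214844, 59.2271728515625), (18.1872501373291, 18.582918167114258), 70.18147277832031)
```

View pics/top_g.png

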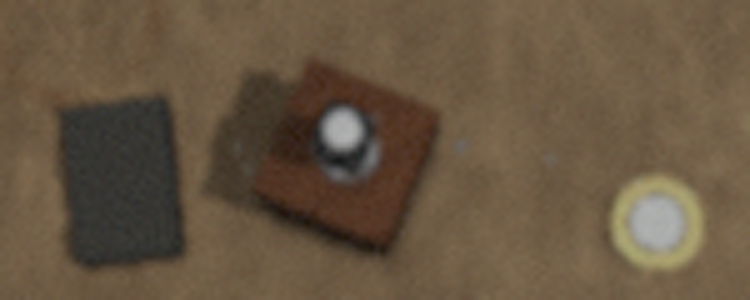

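View pics/scene_g.png

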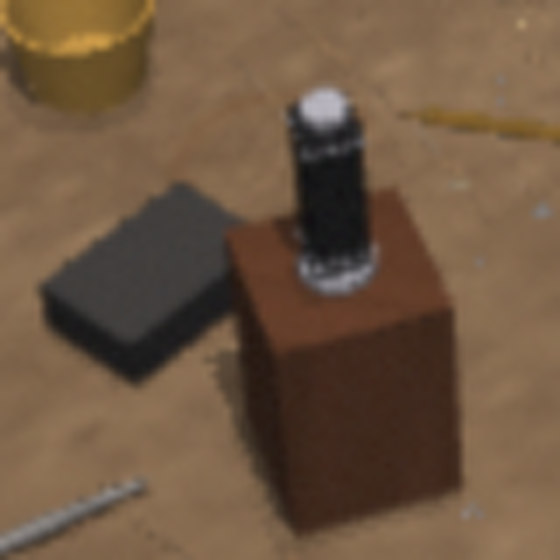

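The cameras differ by 3–4 mm in y, so I average them: tall cup (528,-187), short cup (535.5,263.5), gauge (496,57.5) with yaw about 70°. That is also the current jaw direction, so the hand needs no turning. First I'll move over the tall cup.

```bash
python3 -m jog '345 -705 20 0 0 0 0;345 -705 20 0 0 0 0;345 -705 20 0 0 0 0;345 -705 20 0 0 0 0;345 -705 20 0 0 0 0;345 -705 20 0 0 0 0;345 -705 20 0 0 0 0;345 -705 20 0 0 0 0;345 -705 20 0 0 0 0;345 -705 20 0 0 0 0' 20
```

```text
time_s: 2.13
ee_pos: [0.3668, 0.1425, 0.2165]
eef_rot: [-1.57, -0.001, -0.34]
force: [0.8, 0.4, 0.1]
grip_width: 0.094
```

```bash
python3 -m jog '161 -330 -7 0 0 0 0;161 -330 -7 0 0 0 0;161 -330 -7 0 0 0 0;161 -330 -7 0 0 0 0;161 -330 -7 0 0 0 0;161 -330 -7 0 0 0 0;161 -330 -7 0 0 0 0;161 -330 -7 0 0 0 0;161 -330 -7 0 0 0 0;161 -330 -7 0 0 0 0'
python3 - <<'E'
from h import *
o=get_obs();print(o['ee_pos'],o['eef_rot'],o['time_s'])
c=camera('scene');print(proj(c,o['ee_pos']))
save({'img':cv2.resize(c['img'][160:340,240:440],None,fx=3,fy=3)},'s1.png')
c=camera('top');print(proj(c,o['ee_pos']))
save({'img':cv2.resize(c['img'][160:340,300:500],None,fx=3,fy=3)},'t1.png')
E
```

```text
time_s: 2.97
ee_pos: [0.5288, -0.1923, 0.2083]
eef_rot: [-1.571, -0.0, -0.343]
force: [-1.1, -0.1, -0.6]
grip_width: 0.0941
[ 0.52881119 -0.19228216  0.20827633] [-1.57078239e+00 -4.71186443e-05 -3.43308866e-01] 2.9667
[[344.89433406 235.01652848]]
[[414.22120175 239.88466155]]
```

View pics/s1.png

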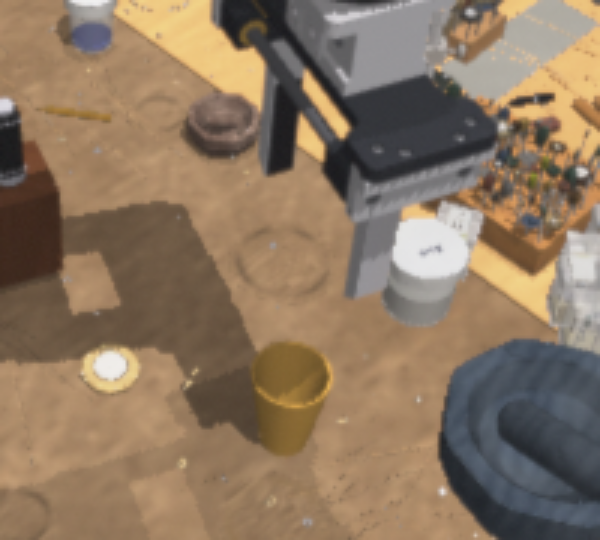

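View pics/t1.png

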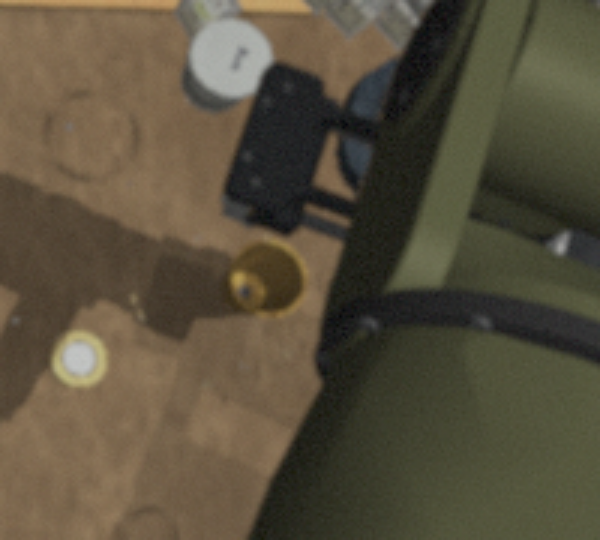

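```bash
python3 - <<'E'
from h import *
o=get_obs();y=o['eef_rot'][2];j=np.array([-np.sin(y),np.cos(y)]);b=np.array([np.cos(y),np.sin(y)])
for n in ['scene','top']:
    c=camera(n);W=world(c);W=W[(np.abs(W[:,2]-.232)<.03)&(np.linalg.norm(W[:,:2]-o['ee_pos'][:2],axis=1)<.09)]
    d=W[:,:2]-o['ee_pos'][:2];A=d@j*1e3;B=d@b*1e3
    for s in (1,-1):
        k=A*s>20
        if k.sum()>3: print(n,s,k.sum(),'jaw',np.round(np.percentile(A[k],[2,10,50,90,98]),1),'perp',np.round(np.percentile(B[k],[2,10,50,90,98]),1),'zmin',W[k,2].min())
E
```

```text
scene 1 280 jaw [44.7 45.4 46.8 52.9 56.3] perp [-9.8 -9.3 -3.1  6.4  8.9] zmin 0.2065474028773909
scene -1 278 jaw [-61.3 -60.6 -59.4 -52.4 -49.7] perp [-9.9 -9.5 -4.   6.6  8.3] zmin 0.2096046651076971
top 1 9 jaw [50.8 51.3 55.6 58.8 59.3] perp [-11.8 -11.7 -11.4 -11.2 -11. ] zmin 0.2140812354140316
```

The scene camera agrees with the arm's own kinematics to about 1 mm: the pad face reads 46.8 against 47, and the back -59.4 against -59.5. I'll trust it and put the tall cup at (529,-188). Descending around the rim now.

```bash
python3 -m jog '0 4 -40 0 0 0 0;0 4 -80 0 0 0 0;0 4 -115 0 0 0 0;0 4 -140 0 0 0 0;0 4 -155 0 0 0 0;0 4 -155 0 0 0 0;0 4 -155 0 0 0 0'
python3 - <<'E'
from h import *
o=get_obs();print(o['ee_pos'],o['eef_rot'],o['time_s'])
c=camera('scene')
save({'img':cv2.resize(c['img'][220:340,270:410],None,fx=5,fy=5)},'s2.png')
E
```

```text
time_s: 3.75
ee_pos: [0.5275, -0.1817, 0.0551]
eef_rot: [-1.57, -0.0, -0.338]
force: [-0.1, -0.2, 0.8]
grip_width: 0.0941
[ 0.52747289 -0.18172498  0.05506889] [-1.57002583e+00 -3.57116884e-04 -3.37786609e-01] 3.75
```

View pics/s2.png

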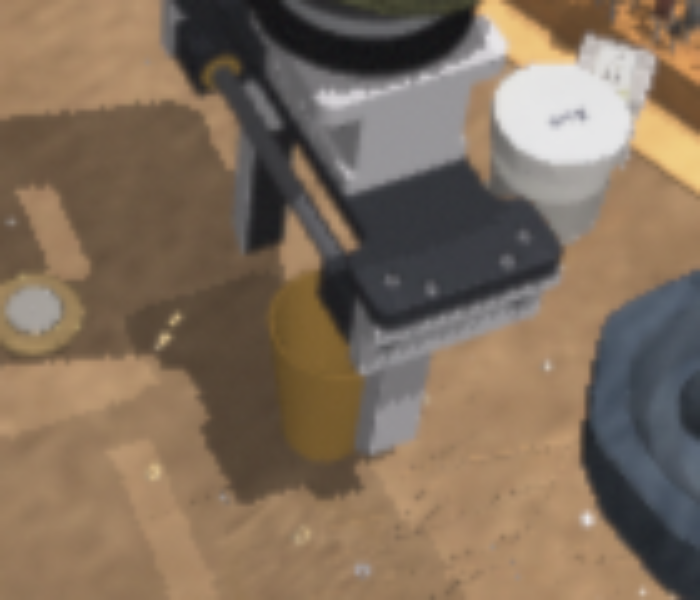

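The fingers straddle the cup. I'll re-centre, settle, then close.

```bash
python3 -m jog '1.5 -6 -2 0 0 0 0;1.5 -6 -2 0 0 0 0;1.5 -6 -2 0 0 0 0;1.5 -6 -2 0 0 0 0' ; python3 -m jog '0 0 0 0 0 0 0.2;0 0 0 0 0 0 0.4;0 0 0 0 0 0 0.6;0 0 0 0 0 0 0.8;0 0 0 0 0 0 1;0 0 0 0 0 0 1;0 0 0 0 0 0 1;0 0 0 0 0 0 1' 20
```

```text
time_s: 4.13
ee_pos: [0.5297, -0.1883, 0.0546]
eef_rot: [-1.57, -0.003, -0.338]
force: [-0.3, 0.6, 0.1]
grip_width: 0.0937
time_s: 4.8
ee_pos: [0.5297, -0.1883, 0.0545]
eef_rot: [-1.57, -0.003, -0.338]
force: [-0.1, -0.5, -0.1]
grip_width: 0.05
```

```bash
python3 -m jog '0 0 0 0 0 0 1;0 0 0 0 0 0 1;0 0 0 0 0 0 1'
python3 - <<'E'
from h import *
c=camera('scene')
save({'img':cv2.resize(c['img'][220:340,270:410],None,fx=5,fy=5)},'s3.png')
E
```

```text
time_s: 5.05
ee_pos: [0.5297, -0.1883, 0.0545]
eef_rot: [-1.57, -0.003, -0.338]
force: [0.1, 0.5, -0.3]
grip_width: 0.05
```

View pics/s3.png

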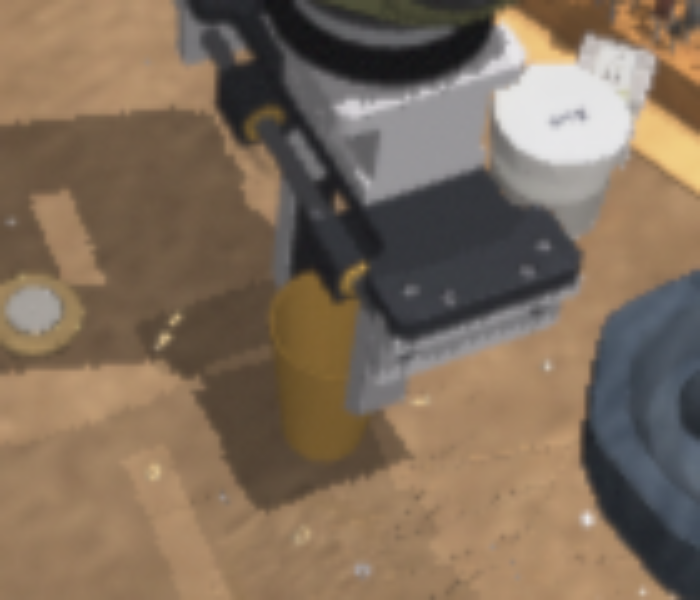

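```bash
python3 - <<'E'
from h import *
o=get_obs();y=o['eef_rot'][2];j=np.array([-np.sin(y),np.cos(y)]);b=np.array([np.cos(y),np.sin(y)])
c=camera('scene');m=masks_of('inner_cup','scene')[0];W=world(c,m['mask'])
x=rimfit(W,.02475,.065,.076);print(x, (x[0]-o['ee_pos'][:2])@j,(x[0]-o['ee_pos'][:2])@b)
W=world(c);W=W[(np.abs(W[:,2]-.075)<.02)&(np.linalg.norm(W[:,:2]-o['ee_pos'][:2],axis=1)<.06)]
d=W[:,:2]-o['ee_pos'][:2];A=d@j*1e3;B=d@b*1e3
k=A<-30;print(k.sum(),np.percentile(A[k],[2,50,98]),np.percentile(B[k],[2,10,50,90,98]))
E
```

```text
(array([ 0.52874892, -0.19076328]), 49, np.float64(0.0010736501249468359), np.float64(0.06731069354352825)) -0.0026964850592048175 -0.0001075549414309577
78 [-39.18531213 -37.37446356 -30.47038066] [-10.35480508  -9.95636917  -7.11307402   5.87047617   8.28758476]
```

The cup sits centred in the jaws. Lifting.

```bash
python3 -m jog '0 0 15 0 0 0 1;0 0 35 0 0 0 1;0 0 65 0 0 0 1;0 0 100 0 0 0 1;0 0 135 0 0 0 1;0 0 165 0 0 0 1;0 0 185 0 0 0 1;0 0 190 0 0 0 1;0 0 190 0 0 0 1' 
python3 - <<'E'
from h import *
c=camera('scene')
save({'img':cv2.resize(c['img'][160:340,250:450],None,fx=3.5,fy=3.3)},'s4.png')
E
```

```text
time_s: 5.95
ee_pos: [0.53, -0.1884, 0.2452]
eef_rot: [-1.57, -0.005, -0.338]
force: [0.1, -0.4, -2.1]
grip_width: 0.05
```

View pics/s4.png

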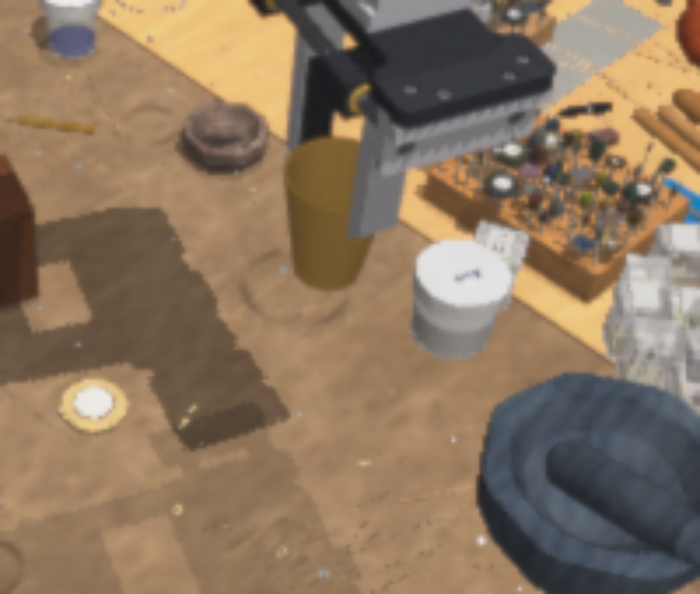

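The cup is held upright. Carrying it over, 451 mm in +y.

```bash
python3 -m jog '1 15 0 0 0 0 1;1 40 0 0 0 0 1;1 70 0 0 0 0 1;2 105 0 0 0 0 1;2 140 0 0 0 0 1;2 175 0 0 0 0 1;3 210 0 0 0 0 1;3 240 0 0 0 0 1;3 265 0 0 0 0 1;3 275 0 0 0 0 1'
python3 -m jog '0 15 0 0 0 0 1;0 40 0 0 0 0 1;1 70 0 0 0 0 1;1 100 0 0 0 0 1;2 130 0 0 0 0 1;2 155 0 0 0 0 1;2 170 0 0 0 0 1;2 177 0 0 0 0 1;2 177 0 0 0 0 1'
```

```text
time_s: 6.83
ee_pos: [0.5317, 0.0895, 0.2413]
eef_rot: [-1.571, 0.001, -0.336]
force: [-0.8, -1.2, -1.4]
grip_width: 0.0499
time_s: 7.58
ee_pos: [0.5335, 0.2668, 0.2401]
eef_rot: [-1.572, 0.002, -0.335]
force: [-0.3, -1.2, -2.0]
grip_width: 0.0496
```

```bash
python3 -m jog '2 -4 -30 0 0 0 1;2 -4 -60 0 0 0 1;2 -4 -90 0 0 0 1;2 -4 -115 0 0 0 1;2 -4 -125 0 0 0 1;2 -4 -125 0 0 0 1;2 -4 -125 0 0 0 1'
python3 - <<'E'
from h import *
o=get_obs();print(o['ee_pos'],o['eef_rot'])
for n in ['scene','top']:
    c=camera(n)
    print(proj(c,[[.5355,.2625,.0365],o['ee_pos']]))
    x0,y0=(150,110) if n=='scene' else (100,180)
    save({'img':cv2.resize(c['img'][y0:y0+120,x0:x0+140],None,fx=5,fy=5)},n+'5.png')
    m=masks_of('outer_cup',n)
    if m: W=world(c,m[0]['mask']);print(n,m[0]['conf'],m[0]['extent'],rimfit(W,.02675,.032,.041))
    m=masks_of('inner_cup',n)
    if m: 
        W=world(c,m[0]['mask']);print(n,m[0]['conf'],m[0]['extent'],np.percentile(W,[2,50,98],axis=0))
        zt=np.percentile(W[:,2],98)
        print(rimfit(W,.02475,zt-.005,zt+.005))
E
```

```text
time_s: 8.17
ee_pos: [0.5361, 0.2621, 0.1161]
eef_rot: [-1.572, 0.002, -0.336]
force: [0.1, 0.8, -1.1]
grip_width: 0.0497
[0.53606147 0.26208538 0.11608656] [-1.57192788e+00  1.54262978e-03 -3.35897254e-01]
[[204.96063949 179.33202308]
 [201.26730997 153.53232563]]
scene 0.64 [185.3, 142.4, 211.0, 179.0] [[ 5.11611300e-01  2.33531487e-01 -6.35397246e-05]
 [ 5.27716710e-01  2.49540916e-01  1.05790004e-01]
 [ 5.69797641e-01  3.61529053e-01  1.32130498e-01]]
(array([0.53489773, 0.25938392]), 50, np.float64(0.0021421687854813096), np.float64(0.1296876536892315))
[[166.39005249 244.90860354]
 [156.12150379 238.00754325]]
```

View pics/scene5.png

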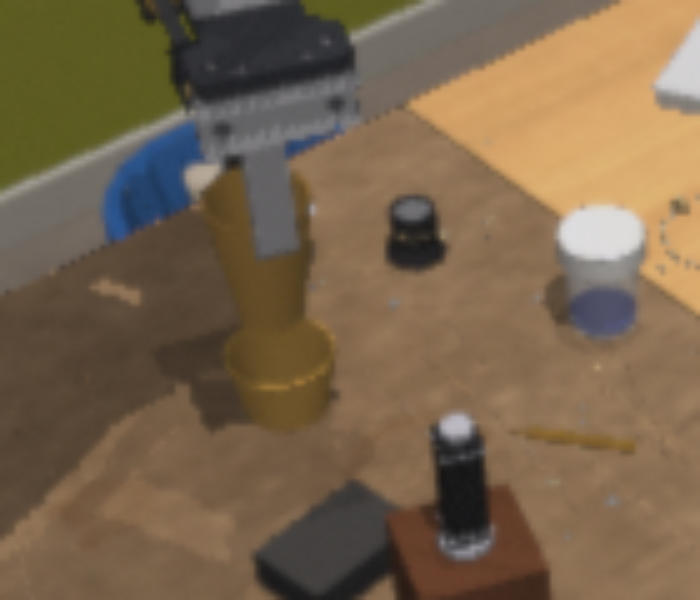

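View pics/top5.png

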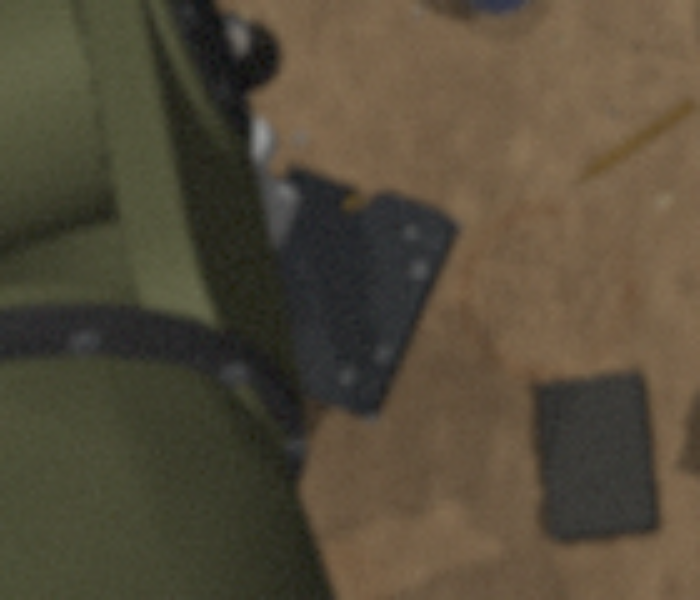

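The tall cup hangs upright over the short one. In the enlarged scene crop its rim centre is at column 257, which predicts the short cup's rim centre at 279.5; I see 280. Lowering.

```bash
python3 -m jog '0 0 -10 0 0 0 1;0 0 -20 0 0 0 1;0 0 -30 0 0 0 1;0 0 -38 0 0 0 1;0 0 -44 0 0 0 1;0 0 -49 0 0 0 1;0 0 -52 0 0 0 1;0 0 -52 0 0 0 1'

```

```text
time_s: 9.13
ee_pos: [0.5357, 0.2628, 0.0635]
eef_rot: [-1.572, 0.002, -0.335]
force: [-0.5, 0.3, -0.7]
grip_width: 0.05
```

```bash
python3 -m jog '0 0 -2 0 0 0 1;0 0 -4 0 0 0 1;0 0 -4.5 0 0 0 1;0 0 -4.5 0 0 0 1'
python3 - <<'E'
from h import *
c=camera('scene')
save({'img':cv2.resize(c['img'][130:220,160:260],None,fx=6,fy=6)},'s6.png')
E
```

```text
time_s: 9.47
ee_pos: [0.5357, 0.2628, 0.059]
eef_rot: [-1.572, 0.002, -0.335]
force: [0.0, 0.2, -1.2]
grip_width: 0.05
```

View pics/s6.png

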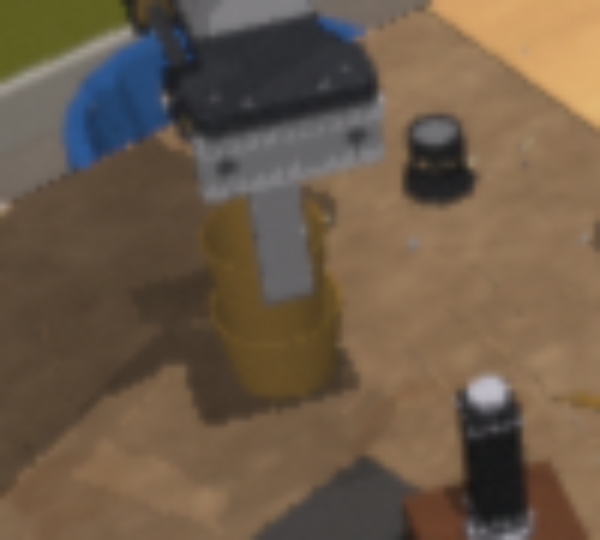

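```bash
python3 -m jog '0 0 -1 0 0 0 1;0 0 -1.5 0 0 0 1;0 0 -1.5 0 0 0 1'
python3 -m jog '0 0 0 0 0 0 0.35;0 0 0 0 0 0 0.2;0 0 0 0 0 0 0.1;0 0 0 0 0 0 0;0 0 0 0 0 0 0;0 0 0 0 0 0 0'
python3 - <<'E'
from h import *
c=camera('scene')
save({'img':cv2.resize(c['img'][130:220,160:260],None,fx=6,fy=6)},'s7.png')
E
```

```text
time_s: 9.77
ee_pos: [0.5357, 0.2628, 0.0576]
eef_rot: [-1.572, 0.001, -0.335]
force: [0.3, -0.6, -2.3]
grip_width: 0.05
time_s: 10.27
ee_pos: [0.5358, 0.2628, 0.0576]
eef_rot: [-1.572, 0.001, -0.335]
force: [0.2, 0.3, 0.4]
grip_width: 0.086
```

View pics/s7.png

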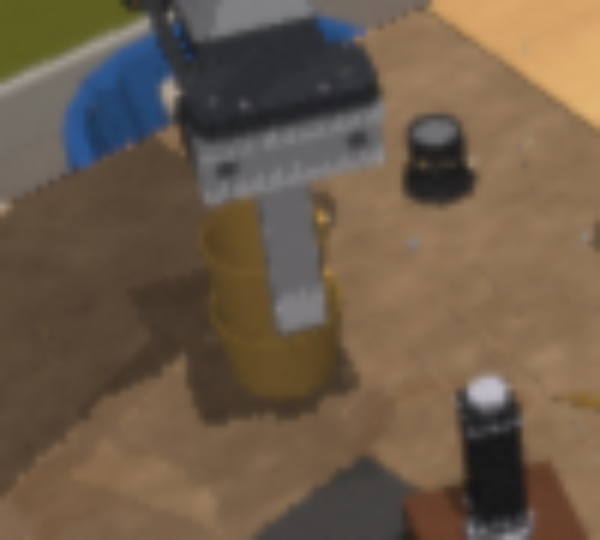

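The fingers have released it. I'll go straight up and then measure both cups.

```bash
python3 -m jog '0 0 0 0 0 0 0;0 0 15 0 0 0 0;0 0 45 0 0 0 0;0 0 80 0 0 0 0;0 0 120 0 0 0 0;0 0 155 0 0 0 0;0 0 175 0 0 0 0;0 -30 180 0 0 0 0;0 -65 180 0 0 0 0;0 -100 180 0 0 0 0'
python3 -m jog '-20 -40 0 0 0 0 0;-38 -80 0 0 0 0 0;-38 -107 0 0 0 0 0;-38 -107 0 0 0 0 0;-38 -107 0 0 0 0 0;-38 -107 0 0 0 0 0'
python3 - <<'E'
from h import *
o=get_obs();print(o['ee_pos'],o['eef_rot'])
for n in ['scene','top']:
    c=camera(n)
    x0,y0=(160,130) if n=='scene' else (110,200)
    save({'img':cv2.resize(c['img'][y0:y0+110,x0:x0+120],None,fx=5,fy=5)},n+'8.png')
    for t in('inner_cup','outer_cup'):
      m=masks_of(t,n)
      if m: 
        W=world(c,m[0]['mask']);zt=np.percentile(W[:,2],97);print(n,t,m[0]['conf'],m[0]['extent'],zt)
        print(rimfit(W,.02475,zt-.005,zt+.005))
E
```

```text
time_s: 11.15
ee_pos: [0.5355, 0.162, 0.2381]
eef_rot: [-1.571, 0.001, -0.334]
force: [-0.2, -1.1, 0.4]
grip_width: 0.0943
time_s: 11.65
ee_pos: [0.4977, 0.0554, 0.2382]
eef_rot: [-1.571, 0.0, -0.334]
force: [-0.8, 0.2, -0.4]
grip_width: 0.0944
[0.4976689  0.05537648 0.23817086] [-1.57088216e+00  3.72654879e-04 -3.33846331e-01]
scene inner_cup 0.79 [189.0, 160.3, 214.2, 187.0] 0.07226088078260985
(array([0.53478863, 0.26112003]), 91, np.float64(0.001513935561497476), np.float64(0.07030653727153337))
scene outer_cup 0.52 [196.1, 175.1, 216.8, 197.5] 0.03566738808716227
(array([0.53575609, 0.25927919]), 38, np.float64(0.0014089659643810551), np.float64(0.03366199215211139))
top inner_cup 0.91 [147.3, 229.1, 178.3, 254.7] 0.0757680133540103
(array([0.53434861, 0.26476535]), 116, np.float64(0.0009336262229165964), np.float64(0.07402486598389627))
top outer_cup 0.62 [163.2, 238.0, 179.2, 258.2] 0.039513846872476124
(array([0.53462994, 0.26384421]), 28, np.float64(0.0007380869240604376), np.float64(0.037821222268737825))
```

View pics/scene8.png

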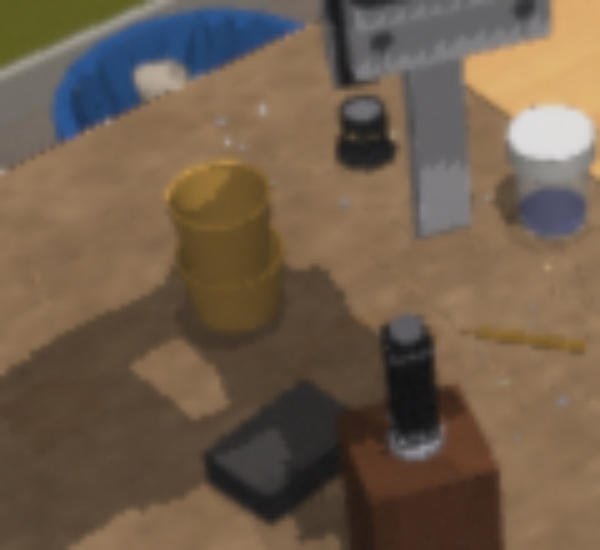

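View pics/top8.png

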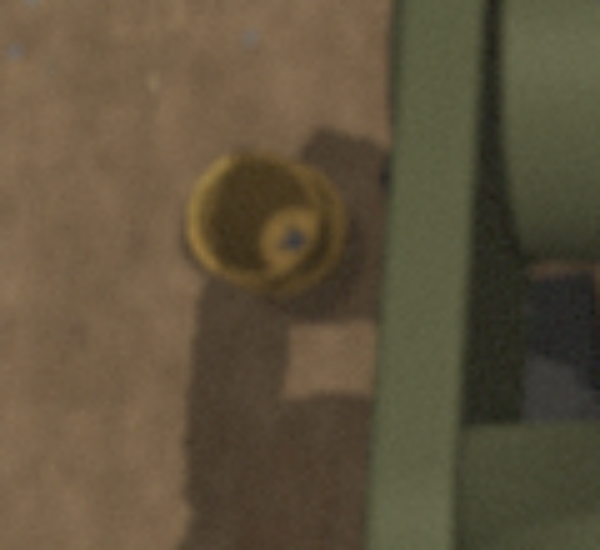

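The cups are nested: the rim reads about 0.072–0.074 and both are upright. Next I'll descend around the gauge handle at (496.5,57), with the TCP at 97 mm.

```bash
python3 -m jog '-1 1.5 -35 0 0 0 0;-1 1.5 -70 0 0 0 0;-1 1.5 -100 0 0 0 0;-1 1.5 -125 0 0 0 0;-1 1.5 -138 0 0 0 0;-1 1.5 -141 0 0 0 0;-1 1.5 -141 0 0 0 0;-1 1.5 -141 0 0 0 0'
python3 - <<'E'
from h import *
o=get_obs();y=o['eef_rot'][2];j=np.array([-np.sin(y),np.cos(y)]);b=np.array([np.cos(y),np.sin(y)])
print(o['ee_pos'],o['eef_rot'],o['force'])
c=camera('scene');save({'img':cv2.resize(c['img'][160:260,190:310],None,fx=6,fy=6)},'s9.png')
m=masks_of('gauge','scene')[0];W=world(c,m['mask']);W=W[(W[:,2]>.095)&(W[:,2]<.145)]
d=(W[:,:2]-o['ee_pos'][:2])*1e3;A=d@j;B=d@b
print(len(W),np.percentile(A,[2,10,50,90,98]),np.percentile(B,[2,10,50,90,98]))
print(cv2.minAreaRect(d.astype(np.float32)))
E
```

```text
time_s: 12.62
ee_pos: [0.4971, 0.0574, 0.0978]
eef_rot: [-1.571, -0.0, -0.332]
force: [-0.1, -0.2, 0.1]
grip_width: 0.0942
[0.49705578 0.05742744 0.09779356] [-1.57080795e+00 -1.44903756e-04 -3.32179491e-01] [-0.05711264 -0.21034381  0.10342669]Traceback (most recent call last):
  File "<stdin>", line 5, in <module>
IndexError: list index out of range
```

View pics/s9.png

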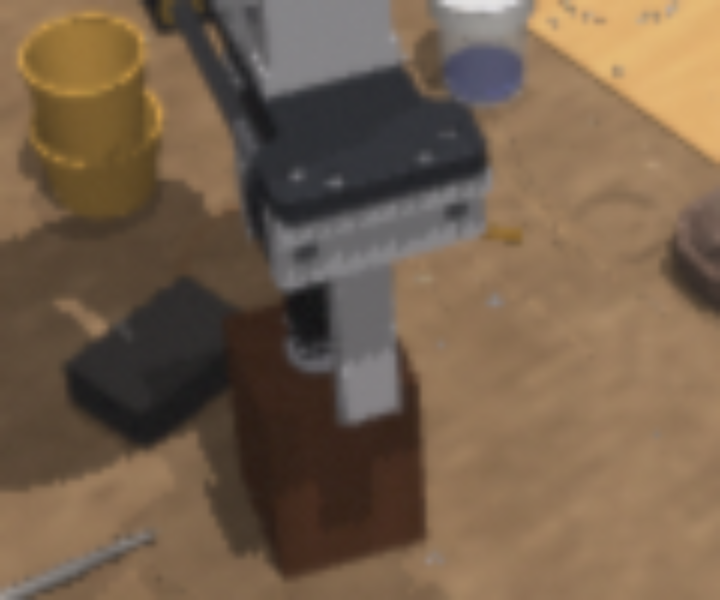

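The handle is between the fingers, with the right fingertip at about (370,415) in the crop, above the stand. Closing.

```bash
python3 -m jog '0 0 0 0 0 0 0.3;0 0 0 0 0 0 0.5;0 0 0 0 0 0 0.65;0 0 0 0 0 0 0.75;0 0 0 0 0 0 0.85;0 0 0 0 0 0 1;0 0 0 0 0 0 1;0 0 0 0 0 0 1;0 0 0 0 0 0 1;0 0 0 0 0 0 1' 30
python3 - <<'E'
from h import *
o=get_obs();print(o['ee_pos'],o['eef_rot'],o['force'])
c=camera('scene');save({'img':cv2.resize(c['img'][160:260,190:310],None,fx=6,fy=6)},'s10.png')
E
```

```text
time_s: 13.55
ee_pos: [0.4972, 0.0573, 0.0981]
eef_rot: [-1.571, -0.001, -0.332]
force: [-0.3, -0.6, 0.3]
grip_width: 0.0306
[0.49716335 0.05733592 0.09806399] [-1.57053756e+00 -9.07830175e-04 -3.32281343e-01] [-0.33371961 -0.61750145  0.2521024 ]
```

View pics/s10.png

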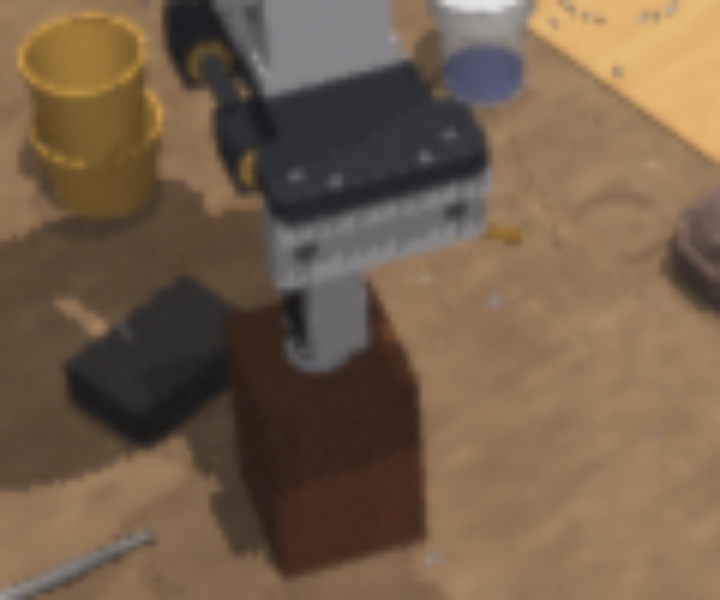

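```bash
python3 -m jog '0 0 0 0 0 0 1;0 0 0 0 0 0 1;0 0 0 0 0 0 1;0 0 0 0 0 0 1;0 0 0 0 0 0 1'
```

```text
time_s: 14.02
ee_pos: [0.4972, 0.0573, 0.0981]
eef_rot: [-1.57, -0.001, -0.332]
force: [0.0, -0.1, -0.6]
grip_width: 0.0179
```

Gripped at 17.9 mm, so the square handle is aligned. TCP 98.1 mm corresponds to gauge origin 7 mm. Lifting straight up.

```bash
python3 -m jog '0 0 5 0 0 0 1;0 0 12 0 0 0 1;0 0 25 0 0 0 1;0 0 40 0 0 0 1;0 0 58 0 0 0 1;0 0 76 0 0 0 1;0 0 92 0 0 0 1;0 0 104 0 0 0 1;0 0 110 0 0 0 1;0 0 110 0 0 0 1'
python3 -m jog '0 0 0 0 0 0 1;0 0 0 0 0 0 1;0 0 0 0 0 0 1'
python3 - <<'E'
from h import *
o=get_obs();y=o['eef_rot'][2];j=np.array([-np.sin(y),np.cos(y)]);b=np.array([np.cos(y),np.sin(y)])
print(o['ee_pos'],o['eef_rot'],o['force'])
for n in('scene','top'):
    c=camera(n);m=masks_of('gauge',n)
    print(n,proj(c,[*[[o['ee_pos'][0],o['ee_pos'][1],o['ee_pos'][2]+k] for k in(-.0911,-.046,-.014)]]).tolist(), [(q['conf'],q['extent']) for q in m])
    if n=='scene': save({'img':cv2.resize(c['img'][130:250,190:330],None,fx=5,fy=5)},'s11.png')
    if m:
        W=world(c,m[0]['mask']);d=(W-o['ee_pos'])*1e3;A=d[:,:2]@j;B=d[:,:2]@b
        for lo,hi in((-95,-80),(-80,-60),(-60,-46),(-46,-15)):
            k=(d[:,2]>lo)&(d[:,2]<hi)
            if k.sum()>3: print(lo,k.sum(),np.round(np.percentile(A[k],[5,50,95]),1),np.round(np.percentile(B[k],[5,50,95]),1))
        print(d[:,2].min())
E
```

```text
time_s: 14.85
ee_pos: [0.4976, 0.0574, 0.2097]
eef_rot: [-1.57, -0.003, -0.332]
force: [0.3, -0.3, -0.9]
grip_width: 0.0178
time_s: 15.1
ee_pos: [0.4974, 0.0574, 0.209]
eef_rot: [-1.57, -0.002, -0.332]
force: [0.2, -1.1, -1.0]
grip_width: 0.0179
[0.49736007 0.05736618 0.20896963] [-1.57002408 -0.00215925 -0.33229739] [ 0.21116049 -1.14263898 -1.04873841]
scene [[241.74092670360687, 205.54874528289113], [240.32721491382034, 189.2782499319016], [239.2647940846723, 177.05078370693786]] [(0.52, [235.6, 159.8, 246.0, 206.4])]
-95 5 [-5.4 -3.1 -1.9] [-2.5 -1.9  0. ]
-80 21 [-6.2 -2.8 -0.7] [-3.  -0.8  1.5]
-60 14 [-4.9 -2.9 -1. ] [-2.7 -0.5  2.1]
-46 54 [-8.1 -5.4 -2.7] [-6.  -2.2  3.2]
-88.1202749729911
top [[264.5275187771472, 261.3673475339861], [263.8807923363054, 258.30918951351936], [263.3739387555364, 255.91244454479147]] []
```

View pics/s11.png

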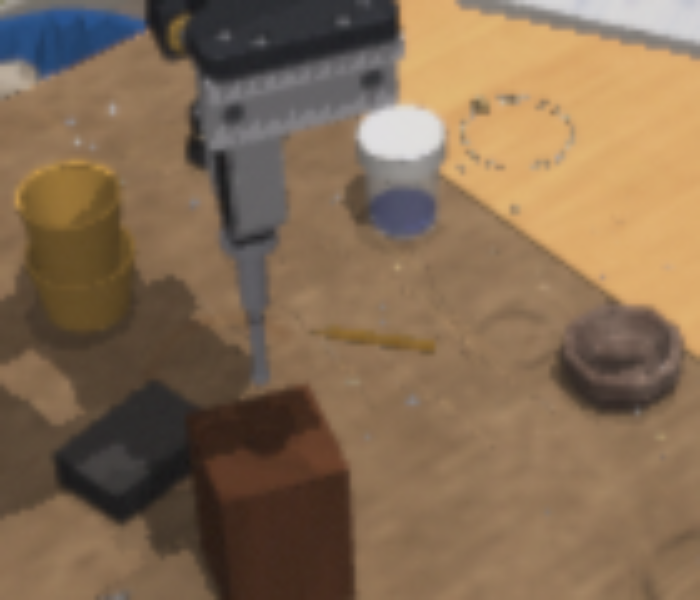

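The gauge hangs straight. Its tip is at (242.2,206.6) px against the predicted (241.7,205.5), so it is on the tool axis within about 1 mm. Moving over the nested cups.

```bash
python3 -m jog '4 15 0 0 0 0 1;10 45 0 0 0 0 1;16 80 0 0 0 0 1;23 115 0 0 0 0 1;29 150 0 0 0 0 1;34 180 0 0 0 0 1;37 197 0 0 0 0 1;38 205 0 0 0 0 1;38 205 0 0 0 0 1;38 205 0 0 0 0 1'
python3 -m jog '0 0 0 0 0 0 1;0 0 0 0 0 0 1;0 0 0 0 0 0 1'
python3 - <<'E'
from h import *
o=get_obs()
print(o['ee_pos'],o['eef_rot'],o['force'])
c=camera('scene');m=masks_of('inner_cup','scene')[0]
W=world(c,m['mask']);zt=np.percentile(W[:,2],97);print(zt,rimfit(W,.02475,zt-.005,zt+.005),m['extent'])
print(proj(c,[*[[o['ee_pos'][0],o['ee_pos'][1],o['ee_pos'][2]+k] for k in(-.0911,-.046,-.014)],[.5355,.2623,.073]]).tolist())
save({'img':cv2.resize(c['img'][110:210,150:250],None,fx=6,fy=6)},'s12.png')
E
```

```text
time_s: 16.13
ee_pos: [0.5354, 0.2617, 0.209]
eef_rot: [-1.57, -0.002, -0.332]
force: [-0.6, -0.3, -0.5]
grip_width: 0.0182
time_s: 16.38
ee_pos: [0.5356, 0.2608, 0.2093]
eef_rot: [-1.57, -0.003, -0.333]
force: [0.9, -0.7, -0.1]
grip_width: 0.0179
[0.53555846 0.26077354 0.20927178] [-1.57025287 -0.00260107 -0.33342492] [ 0.89924888 -0.66084087 -0.12959561]
0.07219240212237728 (array([0.53484291, 0.26084154]), 85, np.float64(0.0016612734466587792), np.float64(0.0704565045786012)) [190.6, 160.0, 212.5, 189.0]
[[201.29675254475646, 153.16315305185742], [198.85380490460892, 137.3093444114839], [197.03059588462978, 125.47740563427517], [203.22610305546192, 167.86284836864525]]
```

View pics/s12.png

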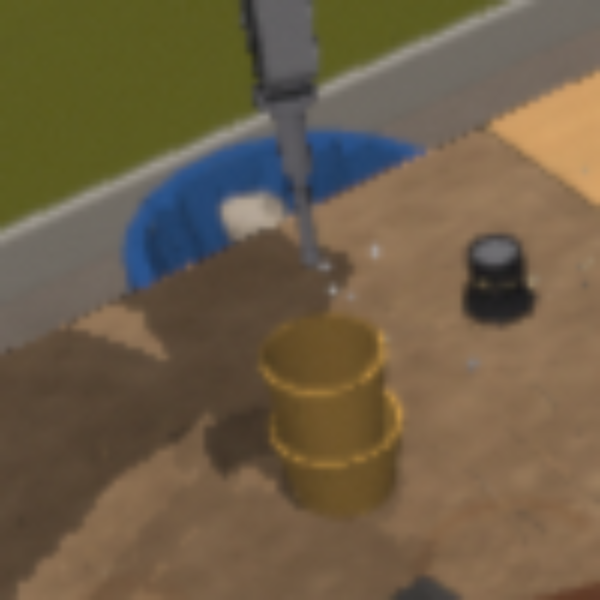

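The tip at (201.7,153.8) px and the rim centre at (203.8,169.2) px both fit the model with the same small bias. Descending to about 9 mm above the mark.

```bash
python3 -m jog '0 1.5 -15 0 0 0 1;0 1.5 -30 0 0 0 1;0 1.5 -45 0 0 0 1;0 1.5 -60 0 0 0 1;0 1.5 -75 0 0 0 1;0 1.5 -88 0 0 0 1;0 1.5 -97 0 0 0 1;0 1.5 -102 0 0 0 1;0 1.5 -103 0 0 0 1;0 1.5 -103 0 0 0 1'
python3 -m jog '0 0 0 0 0 0 1;0 0 0 0 0 0 1;0 0 0 0 0 0 1'
python3 - <<'E'
from h import *
o=get_obs()
print(o['ee_pos'],o['eef_rot'],o['force'])
for n in('scene','top'):
    c=camera(n);x0,y0=(150,110) if n=='scene' else (110,190)
    save({'img':cv2.resize(c['img'][y0:y0+100,x0:x0+100],None,fx=6,fy=6)},n+'13.png')
E
```

```text
time_s: 17.32
ee_pos: [0.5357, 0.2626, 0.1065]
eef_rot: [-1.57, -0.003, -0.333]
force: [-0.7, -0.0, 0.0]
grip_width: 0.0176
time_s: 17.57
ee_pos: [0.5359, 0.2627, 0.1071]
eef_rot: [-1.569, -0.003, -0.333]
force: [-0.8, 0.4, -0.4]
grip_width: 0.0176
[0.53591041 0.26272938 0.10714737] [-1.56938715 -0.00348055 -0.33310373] [-0.80723122  0.44323279 -0.35337619]
```

View pics/scene13.png

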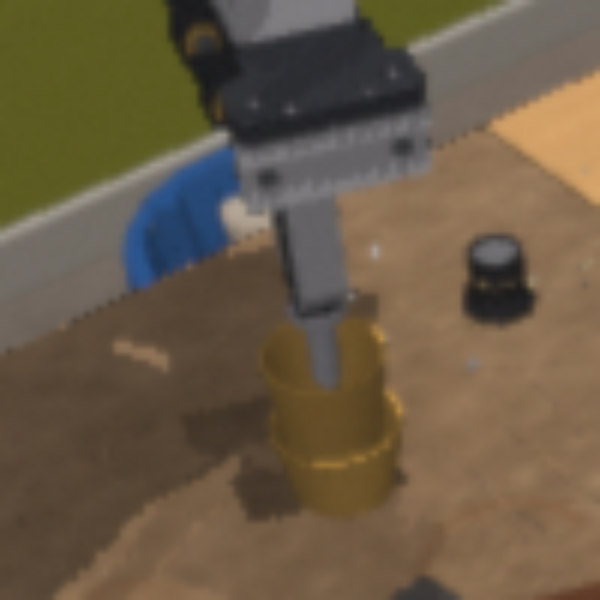

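View pics/top13.png

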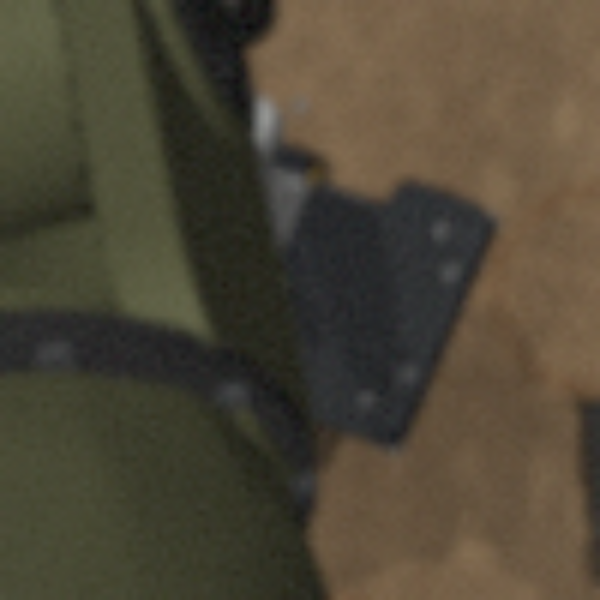

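The gauge enters the cup centrally: sleeve at column 325, rim centre at 323. Contact should come at TCP z ≈ 97 mm, so I'll go in small steps and watch the force.

```bash
python3 -m jog '0 0 -2 0 0 0 1;0 0 -4 0 0 0 1;0 0 -6 0 0 0 1;0 0 -8 0 0 0 1;0 0 -8 0 0 0 1;0 0 -8 0 0 0 1'
python3 -m jog '0 0 -1 0 0 0 1;0 0 -2 0 0 0 1;0 0 -3 0 0 0 1;0 0 -4 0 0 0 1;0 0 -4 0 0 0 1;0 0 -4 0 0 0 1'
```

```text
time_s: 18.17
ee_pos: [0.5357, 0.2626, 0.0986]
eef_rot: [-1.57, -0.003, -0.333]
force: [0.4, -0.3, -1.0]
grip_width: 0.0185
time_s: 18.67
ee_pos: [0.5358, 0.2627, 0.0947]
eef_rot: [-1.57, -0.003, -0.333]
force: [0.2, 0.7, 0.3]
grip_width: 0.0178
```

```bash
python3 -m jog '0 0 -1 0 0 0 1;0 0 -2 0 0 0 1;0 0 -2.5 0 0 0 1;0 0 -2.5 0 0 0 1'
python3 -m jog '0 0 0 0 0 0 1;0 0 0 0 0 0 1';python3 -m jog '0 0 0 0 0 0 1'; python3 -m jog '0 0 0 0 0 0 1'
```

```text
time_s: 19.0
ee_pos: [0.5358, 0.2627, 0.0921]
eef_rot: [-1.57, -0.003, -0.333]
force: [0.3, 0.6, 0.7]
grip_width: 0.0183
time_s: 19.17
ee_pos: [0.5358, 0.2627, 0.0922]
eef_rot: [-1.57, -0.003, -0.333]
force: [0.2, -0.2, 0.3]
grip_width: 0.0177
time_s: 19.25
ee_pos: [0.5358, 0.2627, 0.0922]
eef_rot: [-1.57, -0.003, -0.333]
force: [0.6, 0.8, -0.2]
grip_width: 0.0181
time_s: 19.33
ee_pos: [0.5358, 0.2627, 0.0923]
eef_rot: [-1.57, -0.003, -0.333]
force: [-1.3, -0.0, 1.1]
grip_width: 0.0177
```

The mean z force is about 0.5 N. With the gauge's 0.93 N weight added that is 1.4 N, or 4.8 mm of spring travel, against 4.9 mm predicted from the height. Going 2 mm further, to half travel.

```bash
python3 -m jog '0 0 -1 0 0 0 1;0 0 -2 0 0 0 1;0 0 -2 0 0 0 1;0 0 -2 0 0 0 1'
python3 - <<'E'
from h import *
F=[]
for i in range(24):
    c=camera('scene');o=get_obs();F.append(np.r_[o['force'],o['moment'],o['ee_pos'][2]*1e3])
F=np.array(F);print(F.mean(0).round(3),F.std(0).round(2)/4.9,o['ee_pos'],o['eef_rot'],o['grip_width'])
m=masks_of('inner_cup','scene')[0];W=world(c,m['mask']);zt=np.percentile(W[:,2],97);print(zt,rimfit(W,.02475,zt-.005,zt+.005),m['extent'])
m=masks_of('outer_cup','scene')[0];W=world(c,m['mask']);zt=np.percentile(W[:,2],97);print(zt,rimfit(W,.02675,zt-.005,zt+.005),m['extent'])
save({'img':cv2.resize(c['img'][110:210,150:250],None,fx=6,fy=6)},'s14.png')
save(c,'s14full.png')
E
```

```text
time_s: 19.67
ee_pos: [0.5358, 0.2627, 0.0902]
eef_rot: [-1.57, -0.003, -0.333]
force: [-0.2, -0.3, 0.5]
grip_width: 0.0178
[-2.9100e-01  2.2000e-02  1.2320e+00 -2.6000e-02  3.6000e-02 -1.0000e-03
  9.0272e+01] [0.11632653 0.10408163 0.11020408 0.00612245 0.00612245 0.00408163
 0.00408163] [0.53581523 0.26271092 0.0902663 ] [-1.5697292  -0.00310002 -0.33303953] 0.017753559446623237
0.07223993532965572 (array([0.53481391, 0.26116726]), 55, np.float64(0.002247751290809391), np.float64(0.07027080219107332)) [190.1, 164.3, 212.6, 186.3]
0.0352367168287065 (array([0.53582893, 0.26209012]), 33, np.float64(0.0008965981775733079), np.float64(0.03349565723287341)) [195.8, 178.1, 215.4, 196.7]
```

View pics/s14.png

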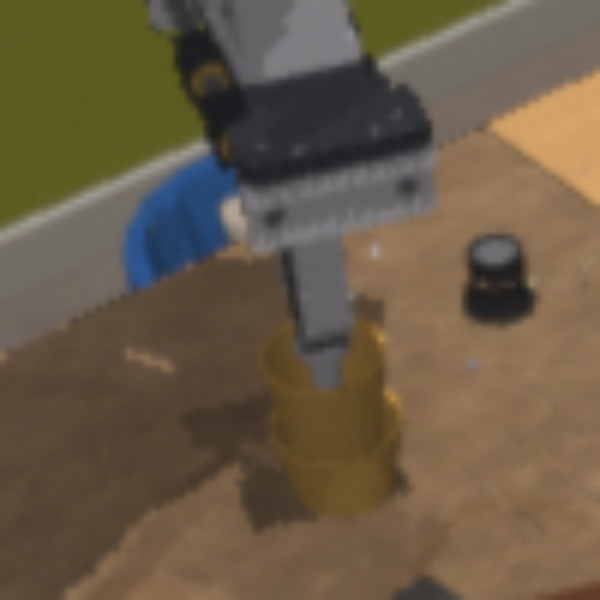

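View pics/s14full.png

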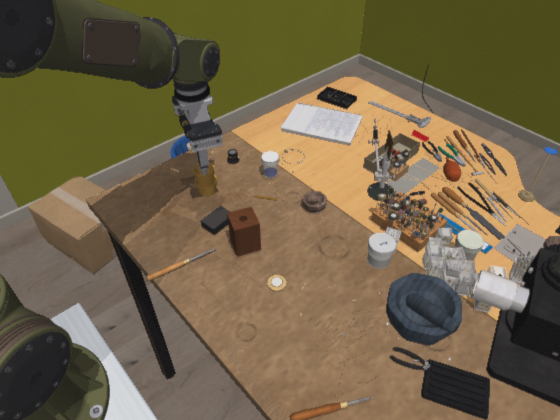

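The mean z force is 1.23 N, and adding the 0.93 N weight gives about 2.16 N, or roughly 7.2 mm of travel. The height gives 6.8 mm. In the picture the gauge stands upright in the nested cups, and the block, disc and mortar are where they started. Handing in.

```bash
python3 - <<'E'
from h import *
print(hand_in()); print(get_obs()['time_s'])
E
```

```text
the job is handed in; nothing more can be done
None
the job is handed in; nothing more can be done
```

The job is handed in, at roughly 21 s on the robot's clock; the hand-in reports no verdict. I stood the tall cup in the short one and let go. I then lifted the gauge out of its stand and pressed its tip on the mark, and I am still holding it there.

**Last checks:**
- **Cups:** the tall cup's rim reads 72 mm by the scene camera, which reads 1–2 mm low, against 73 mm for fully home. The two rim centres agree within about 1.4 mm.
- **Gauge:** it was within about 1 mm of the tool axis when lifted, and the tool is upright within 0.004 rad. The hand stays about 17 mm above the cup rim.
- **Plunger:** the tip pushes with about 2.2 N, or about 7.2 mm of travel by force and 6.8 mm by height. Both are about half of the 14 mm.
- **Other things:** the block, disc and mortar look unmoved in the last picture; I judged that by eye and did not re-measure them.

**Did not agree or could not be checked:**
- The two cameras differed by 3–4 mm in y. I trusted the scene camera because it matched the arm's own finger positions to about 1 mm.
- The jaws closed to 50 mm on the tall cup instead of its 52 mm rim. It was still held upright and centred.
- The mark itself could not be seen at the end, so the tip's centring rests on the measured cup centre.

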